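Tighten the bearing retainer ring with the pin spanner

TASK

The retainer ring in the bearing housing is loose. Take the two-pin spanner from its wooden stand, put its pins into the ring's two holes and turn the ring clockwise (seen from above) to its stop, where the holes line up with the two raised marks on the housing's rim; then put the spanner back astride its stand as it was and let go. Leave the other things on the bench where they are.

Things in the scene. Friction and masses are not known exactly. Their poses are not given: they have to be found in the camera images.
- housing: Grey round cast bearing housing, bolted to the bench, flange 156 mm across, body 136 mm across, rim at 68 mm height. Origin: centre of its underside, z up. An open mouth of 110 mm bore holds the retainer ring, 8 mm below the rim. Two small raised marks (dark, 10 by 8 mm, 3 mm high) on the rim lie on the housing's x axis, one at either side. It cannot move.
- ring_top (a point): Centre of the top face of the flat steel retainer ring (106 mm across, 10 mm thick, 60 mm above the bench, 8 mm below the rim), which turns with the ring. The ring's two round holes, 14 mm in diameter and open for 14 mm below the top face, lie 35 mm from this point along the ring's +x and -x axis (70 mm apart). z is up.
- ring (a joint): Angle of the retainer ring in the housing (rad); it grows as the ring turns clockwise seen from above (tightening). The rigid stop is at 1.4, where the line of holes lies along the housing's x axis, at the two marks; it starts 0.7 to 1.2 rad short of that. It turns against a friction of about 0.12 N m and stays where it is left.
- spanner: Steel two-pin spanner, 0.28-0.46 kg, same after a half turn. Flat bar 90 (x) by 28 (y) by 8 mm (z); origin: centre of the bar's underside, z up. Two 9 mm pins with tapered ends reach 20 mm down at x = +35 and -35 mm. Upright flat handle, 40 mm wide (x), 14 mm thick (y), from 8 to 63 mm above the origin: grip it across its thickness. Starts astride its stand, pins hanging either side.
- pin_tips (a point): Point midway between the two pins' lower ends, 20 mm below the spanner's origin, same axes.
- stand_top (a point): Centre of the top of the spanner's stand: a wooden block fixed to the bench, 44 mm (x) by 80 mm (y), top 50 mm above the bench, on a foot plate 130 by 100 mm and 4 mm thick. The spanner sits astride it, its bar along the stand's x, with about 8 mm free between each pin and the block.
- screwdriver: Bystander: screwdriver, 190 mm long, lying flat, to be left alone. Origin: on its underside, about the middle.
- bearing: Bystander: loose steel bearing ring, 62 mm across, 16 mm high, to be left alone. Origin: on its underside, about the middle.
- tin: Bystander: closed tin, 66 mm across, 110 mm high, to be left alone. Origin: on its underside, about the middle.
- jar: Bystander: glass jar with a lid, 60 mm across, 80 mm high, to be left alone. Origin: on its underside, about the middle.
- hammer: Bystander: hammer, 250 mm long, lying flat, to be left alone. Origin: on its underside, about the middle.
- wrench: Bystander: flat steel wrench (no pins), 180 mm long, lying flat, to be left alone. Origin: on its underside, about the middle.
- pulley: Bystander: plain aluminium disc, 68 mm across, 22 mm high, to be left alone. Origin: on its underside, about the middle.
There are look-alikes about, which are no part of the job. Leave any purple look-alike of the part that bears stand_top alone.

How it is judged:
By the outcome, as a careful person would: the job done as asked, in the order asked, and still so for the second after the job is handed in, with the robot touching nothing.
It also fails if it takes over 61 s, if anything falls off the work surface, if the arm or the gripper's body presses on something with over 40 N, if the wrist force passes 120 N, or if a joint passes its speed limit or range.

ROBOT

A 6-joint arm with a two-finger parallel gripper is mounted at the origin on the work surface. World frame = base frame: x ahead of the robot, y to its left, z up, the work surface at z = 0. Lengths are in mm, angles in rad, forces in N, time in s.
With the tool pointing down it reaches from about 375 to 900 mm from the base axis. Payload 3.1 kg.
Tool frame: the origin (TCP) lies on the centre line of the jaws, within the pads' length; the fingertips stand manip.nose_length ahead of it and the grasp point (between the pads) lies 8 mm behind it (manip.nose_length is the distance from the TCP to the fingertips, in mm); z points along the fingers, y is the direction in which the jaws open and shut (so a half turn about z gives the same grasp; the last joint's range is limited). The gripper opens to 87 mm and grips with 3 to 60 N. Pads are 19 mm wide; open, the fingers measure 117 mm over their backs; the gripper's body (75 mm by 190 mm) begins 51 mm behind the grasp point.
Start: joints at [1.153, 0.527, 1.433, -0, 1.181, -0.178], TCP at [148.403, 607.102, 233.548] pointing down, gripper open.
Joint ranges: [-3.08, 3.08], [-0.75, 2.2], [0.22, 2.44], [-1.43, 4.57], [0, 2.65], [-2.85, 2.85]. Speed limits (rad/s): [2.79, 2.79, 3.14, 3.14, 3.14, 3.14].

INTERFACE

Orientations are given as a 3x3 rotation matrix whose columns are the frame's x, y, z axes.
In Python, from rig import manip gives the robot as it stands.
- The arm moves only by the tool play_rows, never from a script. Its argument "targets" is a list of rows, each an object of numbers: "rx", "ry", "rz": the turn, a rotation vector about the world's x, y, z in rad; "tx", "ty", "tz": the shift along the world's x, y, z in m; "gripper": the finger opening in m, from 0 to 0.087. A call has exactly 5 rows; each row is the pose to reach, as a shift and turn from the pose commanded when the call began; what a row does not reach only later rows make up. A row lasts 1/10 s, in which the tool goes at most 50 mm and 8.59 degrees, less where a joint would pass 70% of its speed; a pose out of reach is approached as far as the arm can. A call with a gripper value outside its range is refused whole. The fingers move at their own pace and stop on an object; "grip_force" is the grip in N (left out, the last holds). Time passes only in rows, so rows that repeat a pose let the fingers close, or fill a call up. It gives the time, the measured TCP pose, the force and the opening at its end, in the units of the state.
- manip.get_obs(): the state, without advancing time (a new reading comes with each control period).
- manip.camera(name): name is "scene" or "top" or "wrist"; returns a dict with "frame" (420x560x3 uint8, red, green, blue), "vertical_fov" (degrees; the focal length in pixels is half the picture's height over the tangent of half this angle, whatever the lens; pixels are square), "cx", "cy" (the principal point, pixels), "extrinsics" (4x4, takes a point from world to camera coordinates). Camera axes: x right, y down, z forward; pixel columns grow to the right and rows downward; lengths in mm; the calibration is good to about 2 mm. A picture is of the moment at which its call begins. There is no depth.
- manip.finish_job(): hands the job in, once; it reports no verdict.
The state is a dict: "time": time; "q": joint angles; "joint_velocities": joint speeds; "tau": joint torques, N m; "ee_pos": TCP position; "tcp_rot": TCP orientation; "wrist_force": force on the tool from outside, world axes, zero at the start; "torque": the same for the moment, N m; "gripper_width": opening from 0.0 (shut) to 1.0 (fully open).
Only numpy, scipy, OpenCV 4.12 (cv2) and the standard library are available. Lean on these libraries where they do the work, as an engineer would, in place of code of your own. Each camera call takes 0.05 s, during which the arm holds its last target.

## Working session

There is one attempt and no reset: what is moved stays moved. The work goes in short steps, Python scripts to look and compute and a tool call to move; the robot and the scene stay as the last step left them, time stands still between calls to the robot, and variables do not carry over. Pictures are saved under pics/ and viewed, and the job is handed in when it is done.

Besides the shell and the picture viewer there is one more tool, called after "Call:" by a JSON object that holds its "fn" and its "kwargs", one argument or row to a line. play_rows: Moves the arm, as the interface text tells. Its arguments: {"type":"object","properties":{"targets":{"type":"array","items":{"type":"object","properties":{"rx":{"type":"number"},"ry":{"type":"number"},"rz":{"type":"number"},"tx":{"type":"number"},"ty":{"type":"number"},"tz":{"type":"number"},"gripper":{"type":"number"}}}},"grip_force":{"type":"number"}},"required":["targets"]}

```bash
ls; mkdir -p pics; python3 - <<'E'
from rig import manip
import cv2
print(manip.nose_length)
for n in ("scene","top","wrist"):
    c=manip.camera(n); cv2.imwrite(f"pics/a_{n}.png",c["frame"][:,:,::-1]); print(n,c["vertical_fov"],c["cx"],c["cy"],c["extrinsics"].round(3).tolist() if hasattr(c["extrinsics"],'round') else c["extrinsics"])
print(manip.get_obs())
E
```

```text
pics
11.0
scene 49.093192379386785 283.2705875865323 204.29385263318633 [[0.386, 0.922, 0.005, -295.222], [0.725, -0.3, -0.62, -324.055], [-0.57, 0.243, -0.785, 1414.257], [0.0, 0.0, 0.0, 1.0]]
top 47.42198318324208 270.3141990089011 206.4701285656726 [[-0.028, -1.0, -0.0, 119.841], [-0.983, 0.028, -0.179, 558.716], [0.179, -0.005, -0.984, 1175.984], [0.0, 0.0, 0.0, 1.0]]
wrist 70.8625946428336 285.9824326692651 210.897155327612 [[0.238, 0.971, -0.002, -623.918], [0.943, -0.23, 0.242, -29.618], [0.235, -0.06, -0.97, 390.283], [0.0, 0.0, 0.0, 1.0]]
{'time': 0.15, 'q': array([ 1.15252204e+00,  5.28244543e-01,  1.43362470e+00, -1.97960294e-05,
        1.18140988e+00, -1.78466607e-01]), 'joint_velocities': array([-0.0006673 , -0.00283798, -0.00246781, -0.00039705,  0.00019021,
       -0.00015113]), 'tau': array([ 2.76571509e-04, -4.40432203e+01, -1.76841187e+01,  6.33270177e-02,
        5.52512705e-02, -1.05965728e-04]), 'ee_pos': array([148.17429325, 606.60910425, 232.79607037]), 'tcp_rot': array([[-9.71385367e-01,  2.37507940e-01, -6.68280899e-04],
       [ 2.37508713e-01,  9.71384174e-01, -1.54851794e-03],
       [ 2.81372184e-04, -1.66293020e-03, -9.99998578e-01]]), 'wrist_force': array([-0.07931787,  0.6982984 ,  0.19131112]), 'torque': array([-0.04134993,  0.00125549, -0.02329141]), 'gripper_width': 0.9997869947915601}
```

View pics/a_scene.png

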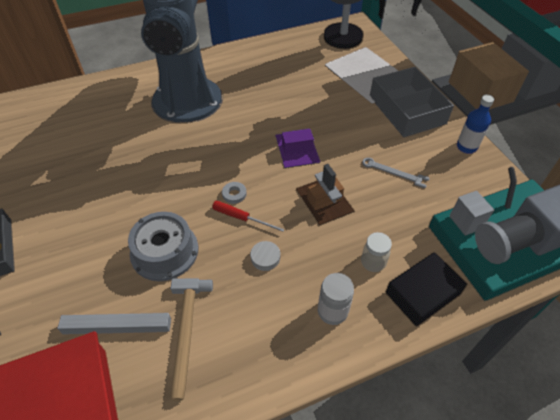

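View pics/a_top.png

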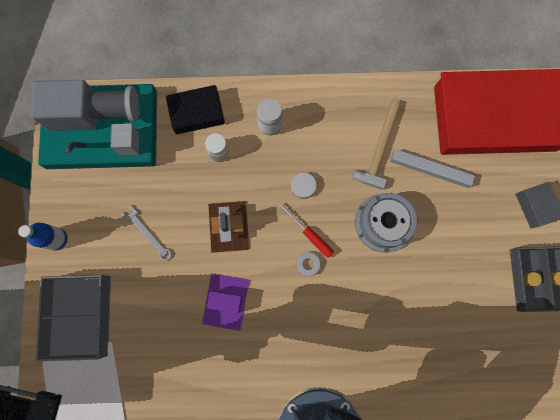

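View pics/a_wrist.png

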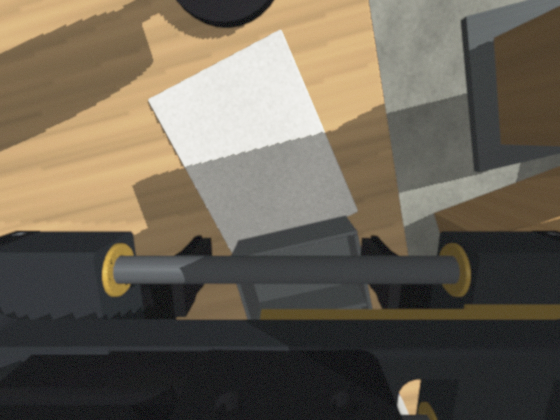

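```bash
cat > h.py <<'E'
import numpy as np, cv2
def K(c):
    f=210/np.tan(np.radians(c["vertical_fov"]/2)); return f
def ray(c,u,v,z):
    E=np.array(c["extrinsics"]);f=K(c);R=E[:3,:3];t=E[:3,3]
    o=-R.T@t; d=R.T@np.array([(u-c["cx"])/f,(v-c["cy"])/f,1]); return o+d*(z-o[2])/d[2]
def proj(c,p):
    E=np.array(c["extrinsics"]);q=E[:3,:3]@np.array(p,float)+E[:3,3]; return np.array([c["cx"]+K(c)*q[0]/q[2],c["cy"]+K(c)*q[1]/q[2]])
def crop(c,name,u0,v0,w,h,s):
    im=c["frame"][v0:v0+h,u0:u0+w,::-1]; cv2.imwrite(name,cv2.resize(im,None,fx=s,fy=s,interpolation=cv2.INTER_CUBIC))
E
python3 - <<'E'
from rig import manip
from h import *
c=manip.camera("top")
crop(c,"pics/b1.png",195,190,70,70,8)
crop(c,"pics/b2.png",350,185,75,70,8)
E
```

```text
(no output)
```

View pics/b1.png

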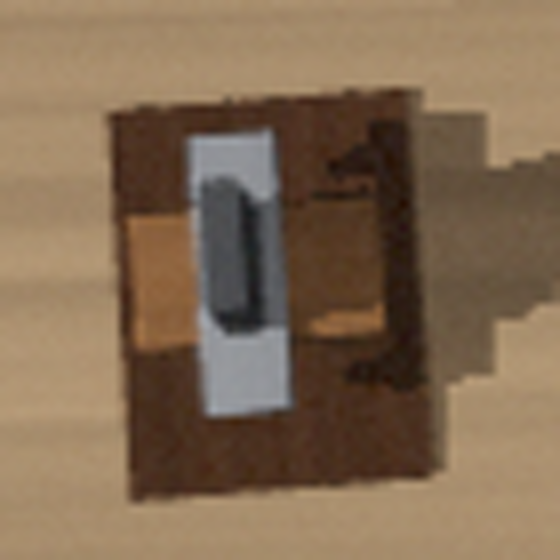

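View pics/b2.png

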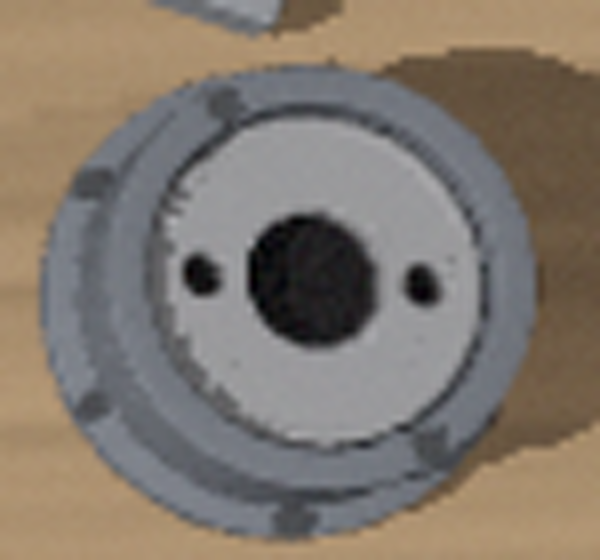

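```bash
python3 - <<'E'
from rig import manip
from h import *
c=manip.camera("top")
P=lambda x,y,u0,v0,z:ray(c,u0+(x+.5)/8-.5,v0+(y+.5)/8-.5,z)
h1=P(202,274,350,185,60);h2=P(424,285,350,185,60)
m1=P(225,104,350,185,70);m2=P(432,445,350,185,70)
for a,b in((h1,h2),(m1,m2)):
    d=b-a;print(a.round(1),b.round(1),((a+b)/2).round(1),np.linalg.norm(d),np.degrees(np.arctan2(d[1],d[0])))
# bar corners top z=58
cs=[P(x,y,195,190,58) for x,y in((188,136),(272,130),(292,408),(206,415))]
print(np.round(cs,1), np.mean(cs,0)); d=(cs[0]+cs[1]-cs[2]-cs[3])/2; print(np.linalg.norm(d),np.degrees(np.arctan2(d[1],d[0])))
# foot plate
fs=[P(x,y,195,190,4) for x,y in((108,115),(418,90),(440,475),(132,500))]
print(np.round(fs,1), np.mean(fs,0)); d=(fs[0]+fs[1]-fs[2]-fs[3])/2; print(np.linalg.norm(d),np.degrees(np.arctan2(d[1],d[0])))
E
```

```text
[ 520.9 -159.7   60. ] [ 515.4 -229.6   60. ] [ 518.1 -194.6   60. ] 70.1868623490012 -94.50216397142903
[ 573.5 -168.4   70. ] [ 463.6 -225.4   70. ] [ 518.5 -196.9   70. ] 123.86622475988915 -152.59799513912768
[[564.1 237.1  58. ]
 [565.2 210.4  58. ]
 [476.2 205.2  58. ]
 [474.7 232.3  58. ]] [520.04581677 221.23688328  58.        ]
89.36300119472052 3.220962963067504
[[581.9 269.5   4. ]
 [587.5 166.    4. ]
 [458.8 161.3   4. ]
 [453.5 262.3   4. ]] [520.41205032 214.76866306   4.        ]
128.72436646252535 2.652242246141392
```

Call:
{"fn": "play_rows", "kwargs": {
  "targets": [
    {"tx": 0.034, "ty": -0.035, "rz": 0.06, "gripper": 0.087},
    {"tx": 0.068, "ty": -0.07, "rz": 0.12, "gripper": 0.087},
    {"tx": 0.102, "ty": -0.106, "rz": 0.18, "gripper": 0.087},
    {"tx": 0.136, "ty": -0.141, "rz": 0.24, "gripper": 0.087},
    {"tx": 0.17, "ty": -0.176, "rz": 0.295, "gripper": 0.087}
  ]
}}

```text
invalid input at $.targets[0]: expected keys rx, ry, rz, tx, ty, tz, gripper
```

Call:
{"fn": "play_rows", "kwargs": {
  "targets": [
    {"tx": 0.034, "ty": -0.035, "gripper": 0.087},
    {"tx": 0.068, "ty": -0.07, "gripper": 0.087},
    {"tx": 0.102, "ty": -0.106, "gripper": 0.087},
    {"tx": 0.13, "ty": -0.136, "gripper": 0.06},
    {"tx": 0.142, "ty": -0.15, "gripper": 0.06}
  ]
}}

```text
invalid input at $.targets[0]: expected keys rx, ry, rz, tx, ty, tz, gripper
```

Call:
{"fn": "play_rows", "kwargs": {
  "targets": [
    {"tx": 0.034, "ty": -0.035, "tz": 0, "rx": 0, "ry": 0, "rz": 0.06, "gripper": 0.087},
    {"tx": 0.068, "ty": -0.07, "tz": 0, "rx": 0, "ry": 0, "rz": 0.12, "gripper": 0.087},
    {"tx": 0.102, "ty": -0.106, "tz": 0, "rx": 0, "ry": 0, "rz": 0.18, "gripper": 0.087},
    {"tx": 0.136, "ty": -0.141, "tz": 0, "rx": 0, "ry": 0, "rz": 0.24, "gripper": 0.087},
    {"tx": 0.17, "ty": -0.176, "tz": 0, "rx": 0, "ry": 0, "rz": 0.295, "gripper": 0.087}
  ]
}}

```text
time: 0.75
ee_pos: [319.4, 429.7, 233.6]
tcp_rot: [[-0.998, -0.058, 0.0], [-0.058, 0.998, 0.0], [-0.0, 0.0, -1.0]]
wrist_force: [0.5, -0.3, 0.1]
gripper_width: 1.003
```

Call:
{"fn": "play_rows", "kwargs": {
  "targets": [
    {"tx": 0.034, "ty": -0.035, "tz": 0, "rx": 0, "ry": 0, "rz": 0, "gripper": 0.087},
    {"tx": 0.068, "ty": -0.07, "tz": 0, "rx": 0, "ry": 0, "rz": 0, "gripper": 0.087},
    {"tx": 0.102, "ty": -0.106, "tz": 0, "rx": 0, "ry": 0, "rz": 0, "gripper": 0.087},
    {"tx": 0.13, "ty": -0.136, "tz": 0, "rx": 0, "ry": 0, "rz": 0, "gripper": 0.06},
    {"tx": 0.142, "ty": -0.15, "tz": 0, "rx": 0, "ry": 0, "rz": 0, "gripper": 0.06}
  ]
}}

```text
time: 1.25
ee_pos: [463.3, 278.4, 233.7]
tcp_rot: [[-0.999, -0.052, 0.002], [-0.052, 0.999, -0.0], [-0.002, -0.0, -1.0]]
wrist_force: [-1.4, 0.9, 0.1]
gripper_width: 0.895
```

```bash
python3 - <<'E'
from rig import manip
from h import *
c=manip.camera("wrist");E=c["extrinsics"];print(-E[:3,:3].T@E[:3,3],E[2,:3]);print(manip.get_obs()["ee_pos"])
cv2.imwrite("pics/c1.png",c["frame"][:,:,::-1])
print(proj(c,[520,221,58]))
E
```

```text
[397.47675715 275.15193715 385.27318976] [ 0.24410152  0.01185406 -0.96967723]
[464.42602937 277.41135358 233.6372589 ]
[234.76890112 241.5134559 ]
```

View pics/c1.png

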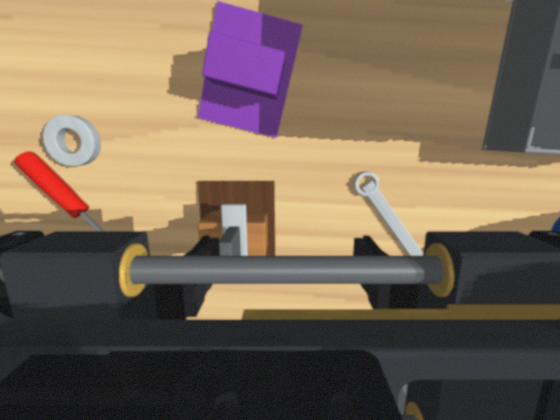

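Call:
{"fn": "play_rows", "kwargs": {
  "targets": [
    {"tx": 0.025, "ty": -0.025, "tz": 0, "rx": 0, "ry": 0, "rz": 0, "gripper": 0.06},
    {"tx": 0.05, "ty": -0.05, "tz": -0.01, "rx": 0, "ry": 0, "rz": 0, "gripper": 0.06},
    {"tx": 0.06, "ty": -0.06, "tz": -0.04, "rx": 0, "ry": 0, "rz": 0, "gripper": 0.06},
    {"tx": 0.06, "ty": -0.06, "tz": -0.07, "rx": 0, "ry": 0, "rz": 0, "gripper": 0.06},
    {"tx": 0.06, "ty": -0.06, "tz": -0.08, "rx": 0, "ry": 0, "rz": 0, "gripper": 0.06}
  ]
}}

```text
time: 1.8
ee_pos: [518.4, 220.5, 150.8]
tcp_rot: [[-0.999, -0.054, -0.006], [-0.054, 0.999, -0.001], [0.006, -0.001, -1.0]]
wrist_force: [-0.6, 0.4, -1.6]
gripper_width: 0.692
```

```bash
python3 - <<'E'
from rig import manip
from h import *
for n in("scene","top"):
    c=manip.camera(n);o=manip.get_obs();print(o["ee_pos"],o["tcp_rot"].round(4).tolist(),o["gripper_width"])
    if n=="scene": crop(c,"pics/d1.png",260,90,140,150,5)
    else: crop(c,"pics/d2.png",170,160,120,120,6)
E
```

```text
[517.99523489 220.79989728 150.42866678] [[-0.9985, -0.055, -0.0067], [-0.055, 0.9985, -0.0012], [0.0068, -0.0008, -1.0]] 0.6891146168163875
[518.78427883 221.22679831 152.03272493] [[-0.9984, -0.0556, -0.0044], [-0.0556, 0.9985, -0.0007], [0.0044, -0.0005, -1.0]] 0.685555653241976
```

View pics/d1.png

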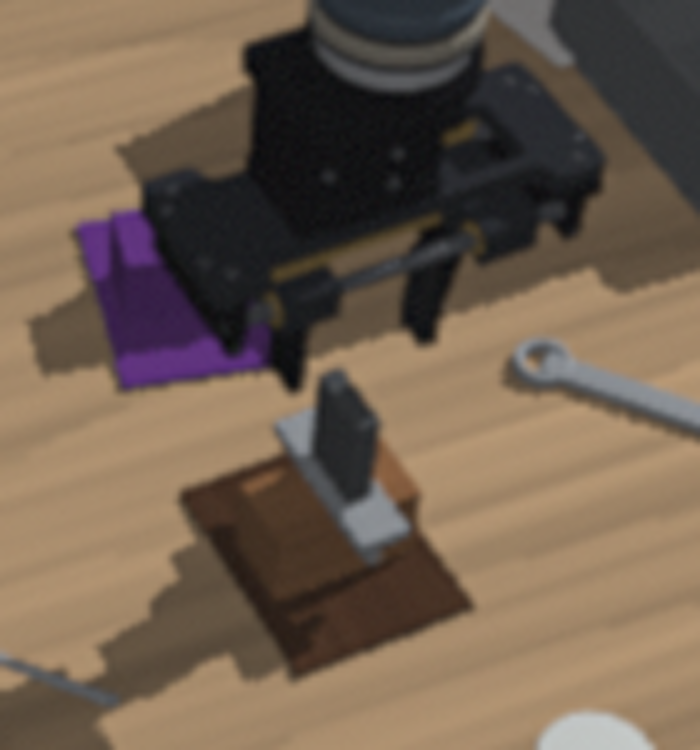

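Call:
{"fn": "play_rows", "kwargs": {
  "targets": [
    {"tx": 0, "ty": 0, "tz": -0.02, "rx": 0, "ry": 0, "rz": 0, "gripper": 0.06},
    {"tx": 0, "ty": 0, "tz": -0.04, "rx": 0, "ry": 0, "rz": 0, "gripper": 0.06},
    {"tx": 0, "ty": 0, "tz": -0.058, "rx": 0, "ry": 0, "rz": 0, "gripper": 0.06},
    {"tx": 0, "ty": 0, "tz": -0.068, "rx": 0, "ry": 0, "rz": 0, "gripper": 0.05},
    {"tx": 0, "ty": 0, "tz": -0.073, "rx": 0, "ry": 0, "rz": 0, "gripper": 0.04}
  ]
}}

```text
time: 2.4
ee_pos: [520.6, 221.7, 80.8]
tcp_rot: [[-0.998, -0.056, 0.001], [-0.056, 0.998, 0.0], [-0.001, 0.0, -1.0]]
wrist_force: [0.4, 0.2, 0.5]
gripper_width: 0.58
```

Call:
{"fn": "play_rows", "kwargs": {
  "grip_force": 40,
  "targets": [
    {"tx": 0, "ty": 0, "tz": 0, "rx": 0, "ry": 0, "rz": 0, "gripper": 0.03},
    {"tx": 0, "ty": 0, "tz": 0, "rx": 0, "ry": 0, "rz": 0, "gripper": 0.02},
    {"tx": 0, "ty": 0, "tz": 0, "rx": 0, "ry": 0, "rz": 0, "gripper": 0.01},
    {"tx": 0, "ty": 0, "tz": 0, "rx": 0, "ry": 0, "rz": 0, "gripper": 0.0},
    {"tx": 0, "ty": 0, "tz": 0, "rx": 0, "ry": 0, "rz": 0, "gripper": 0.0}
  ]
}}

```text
time: 2.9
ee_pos: [520.7, 221.1, 81.0]
tcp_rot: [[-0.998, -0.055, 0.001], [-0.055, 0.998, 0.0], [-0.001, 0.0, -1.0]]
wrist_force: [-0.7, -0.4, 2.4]
gripper_width: 0.16
```

Call:
{"fn": "play_rows", "kwargs": {
  "targets": [
    {"tx": 0, "ty": 0, "tz": 0, "rx": 0, "ry": 0, "rz": 0, "gripper": 0},
    {"tx": 0, "ty": 0, "tz": 0, "rx": 0, "ry": 0, "rz": 0, "gripper": 0},
    {"tx": 0, "ty": 0, "tz": 0, "rx": 0, "ry": 0, "rz": 0, "gripper": 0},
    {"tx": 0, "ty": 0, "tz": 0, "rx": 0, "ry": 0, "rz": 0, "gripper": 0},
    {"tx": 0, "ty": 0, "tz": 0, "rx": 0, "ry": 0, "rz": 0, "gripper": 0}
  ]
}}

```text
time: 3.4
ee_pos: [520.7, 221.1, 81.0]
tcp_rot: [[-0.998, -0.055, 0.001], [-0.055, 0.998, 0.0], [-0.001, 0.0, -1.0]]
wrist_force: [-0.1, 0.3, 6.2]
gripper_width: 0.158
```

Call:
{"fn": "play_rows", "kwargs": {
  "targets": [
    {"tx": 0, "ty": 0, "tz": 0.015, "rx": 0, "ry": 0, "rz": 0, "gripper": 0},
    {"tx": 0, "ty": 0, "tz": 0.04, "rx": 0, "ry": 0, "rz": 0, "gripper": 0},
    {"tx": 0, "ty": 0, "tz": 0.07, "rx": 0, "ry": 0, "rz": 0, "gripper": 0},
    {"tx": 0, "ty": -0.02, "tz": 0.085, "rx": 0, "ry": 0, "rz": -0.1, "gripper": 0},
    {"tx": 0, "ty": -0.05, "tz": 0.09, "rx": 0, "ry": 0, "rz": -0.24, "gripper": 0}
  ]
}}

```text
time: 3.9
ee_pos: [520.9, 171.9, 171.6]
tcp_rot: [[-0.983, 0.186, 0.003], [0.186, 0.983, 0.001], [-0.002, 0.001, -1.0]]
wrist_force: [0.0, 0.0, -3.2]
gripper_width: 0.16
```

Call:
{"fn": "play_rows", "kwargs": {
  "targets": [
    {"tx": 0, "ty": -0.037, "tz": 0, "rx": 0, "ry": 0, "rz": -0.145, "gripper": 0},
    {"tx": 0, "ty": -0.074, "tz": 0, "rx": 0, "ry": 0, "rz": -0.29, "gripper": 0},
    {"tx": 0, "ty": -0.111, "tz": 0, "rx": 0, "ry": 0, "rz": -0.435, "gripper": 0},
    {"tx": 0, "ty": -0.148, "tz": 0, "rx": 0, "ry": 0, "rz": -0.58, "gripper": 0},
    {"tx": 0, "ty": -0.185, "tz": 0, "rx": 0, "ry": 0, "rz": -0.725, "gripper": 0}
  ]
}}

```text
time: 4.4
ee_pos: [519.3, -15.1, 169.5]
tcp_rot: [[-0.609, 0.793, -0.002], [0.793, 0.609, 0.001], [0.002, -0.001, -1.0]]
wrist_force: [-0.5, -0.5, -3.4]
gripper_width: 0.158
```

Call:
{"fn": "play_rows", "kwargs": {
  "targets": [
    {"tx": 0, "ty": -0.037, "tz": 0, "rx": 0, "ry": 0, "rz": -0.145, "gripper": 0},
    {"tx": 0, "ty": -0.074, "tz": 0, "rx": 0, "ry": 0, "rz": -0.29, "gripper": 0},
    {"tx": 0, "ty": -0.111, "tz": 0, "rx": 0, "ry": 0, "rz": -0.435, "gripper": 0},
    {"tx": 0, "ty": -0.148, "tz": 0, "rx": 0, "ry": 0, "rz": -0.58, "gripper": 0},
    {"tx": -0.002, "ty": -0.181, "tz": 0, "rx": 0, "ry": 0, "rz": -0.725, "gripper": 0}
  ]
}}

```text
time: 4.9
ee_pos: [517.7, -196.4, 169.4]
tcp_rot: [[0.071, 0.998, -0.001], [0.998, -0.071, 0.001], [0.001, -0.002, -1.0]]
wrist_force: [0.0, 0.4, -3.7]
gripper_width: 0.158
```

Call:
{"fn": "play_rows", "kwargs": {
  "targets": [
    {"tx": 0, "ty": 0, "tz": 0, "rx": 0, "ry": 0, "rz": -0.01, "gripper": 0},
    {"tx": 0, "ty": 0, "tz": 0, "rx": 0, "ry": 0, "rz": -0.01, "gripper": 0},
    {"tx": 0, "ty": 0, "tz": -0.01, "rx": 0, "ry": 0, "rz": -0.01, "gripper": 0},
    {"tx": 0, "ty": 0, "tz": -0.02, "rx": 0, "ry": 0, "rz": -0.01, "gripper": 0},
    {"tx": 0, "ty": 0, "tz": -0.02, "rx": 0, "ry": 0, "rz": -0.01, "gripper": 0}
  ]
}}

```text
time: 5.4
ee_pos: [516.9, -192.9, 148.4]
tcp_rot: [[0.072, 0.997, -0.004], [0.997, -0.072, 0.003], [0.002, -0.005, -1.0]]
wrist_force: [-0.8, 1.3, -2.6]
gripper_width: 0.159
```

```bash
python3 - <<'E'
from rig import manip
from h import *
for n in("scene","top","wrist"):
    c=manip.camera(n);o=manip.get_obs();print(o["ee_pos"],np.degrees(np.arctan2(o["tcp_rot"][1,0],o["tcp_rot"][0,0])),o["gripper_width"])
    if n=="scene": crop(c,"pics/e1.png",100,160,130,130,6)
    elif n=="top": crop(c,"pics/e2.png",340,170,100,100,6)
    else: cv2.imwrite("pics/e3.png",c["frame"][:,:,::-1])
E
```

```text
[ 517.50715387 -193.30232066  149.15890016] 85.85724754088797 0.15808353895685814
[ 518.03320388 -193.81482865  149.77183986] 85.84352239700358 0.15321269831364184
[ 518.4382044  -194.19338071  150.25120432] 85.8281929661161 0.15909986788400135
```

View pics/e1.png

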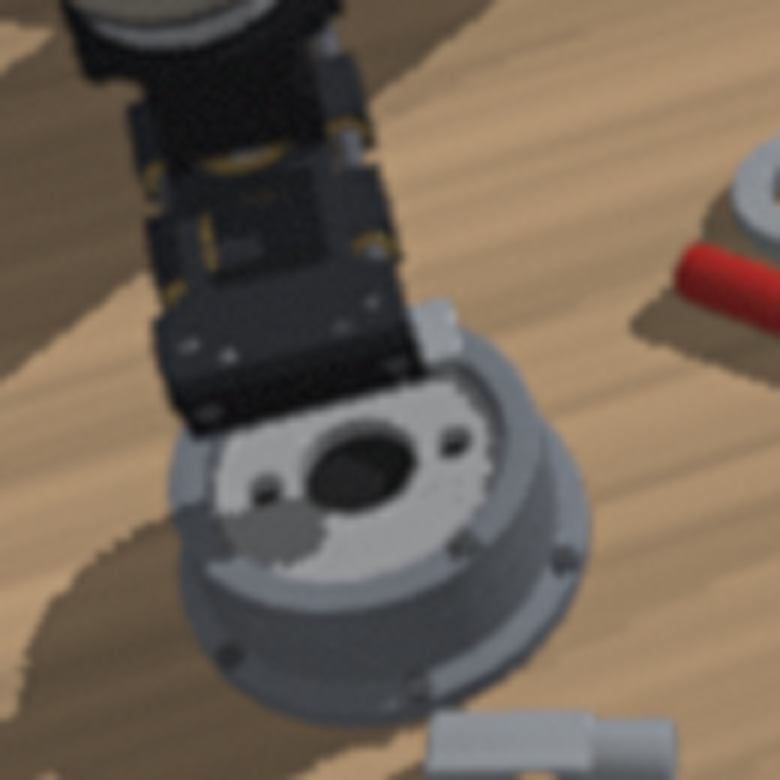

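View pics/e3.png

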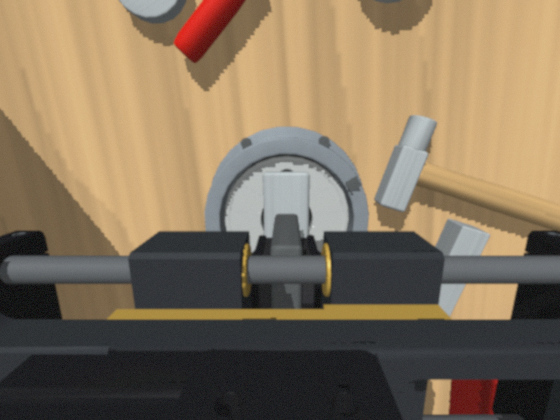

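```bash
python3 - <<'E'
from rig import manip
from h import *
c=manip.camera("wrist");o=manip.get_obs();print(o["ee_pos"],np.degrees(np.arctan2(o["tcp_rot"][1,0],o["tcp_rot"][0,0])))
crop(c,"pics/f1.png",195,115,180,125,4)
s=manip.camera("scene")
P=lambda x,y,z:ray(s,100+(x+.5)/6-.5,160+(y+.5)/6-.5,z)
a=P(267,492,60);b=P(456,444,60);print(a,b,(a+b)/2,np.linalg.norm(a-b),np.degrees(np.arctan2(*(b-a)[1::-1])))
E
```

```text
[ 518.64900729 -194.48589619  150.57661474] 85.81722511941935
[ 516.63878119 -230.29518602   60.        ] [ 522.2903244  -160.64135255   60.        ] [ 519.4645528  -195.46826929   60.        ] 69.88273361808247 85.36132080415115
```

View pics/f1.png

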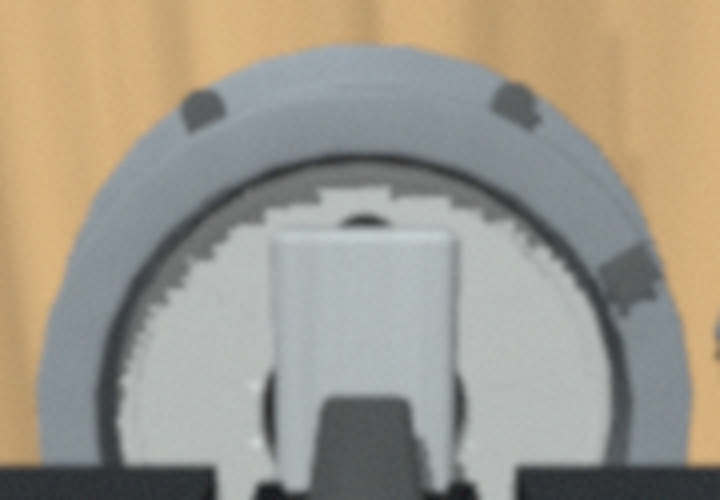

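View pics/e2.png

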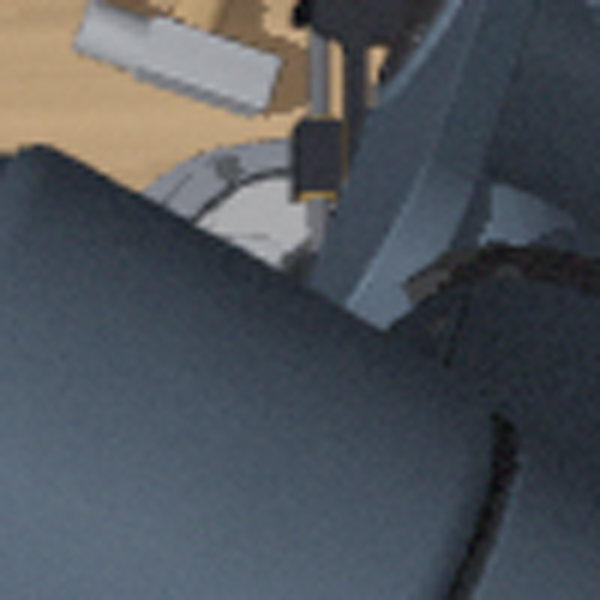

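```bash
python3 - <<'E'
from rig import manip
from h import *
c=manip.camera("wrist");o=manip.get_obs();p=o["ee_pos"];R=o["tcp_rot"];print(p)
P=lambda x,y,z:ray(c,195+(x+.5)/4-.5,115+(y+.5)/4-.5,z)
zt=p[2]-31+8
for q in((274,232),(460,232),(367,232),(280,420),(453,420)):
    w=P(*q,zt); print(q,w.round(1),(R.T@(w-p)).round(1))
m=P(628,278,70);print("mark",m, "hole far edge",P(363,213,60))
# circle fit of the bore edge at rim z=68 and outer rim
b=[(130,300),(180,235),(250,180),(365,152),(480,185),(560,245),(612,320),(628,390)]
A=np.array([P(*q,68)[:2] for q in b]);M=np.c_[2*A,np.ones(len(A))];s=np.linalg.lstsq(M,(A**2).sum(1),rcond=None)[0];print(s[:2],np.sqrt(s[2]+s[0]**2+s[1]**2))
E
```

```text
[ 518.72126767 -194.82092892  150.85596381]
(274, 232) [ 508.9 -148.3  127.9] [ 45.7 -13.3  23. ]
(460, 232) [ 536.3 -150.3  127.9] [45.7 14.2 23. ]
(367, 232) [ 522.6 -149.3  127.9] [45.7  0.5 23. ]
(280, 420) [ 507.1 -177.   127.9] [ 16.9 -12.9  23. ]
(453, 420) [ 533.6 -179.   127.9] [16.9 13.7 23. ]
mark [ 573.16933143 -168.95161503   70.        ] hole far edge [ 521.56554302 -153.30078303   60.        ]
[ 519.05671677 -195.26854991] 53.85068353866495
```

Call:
{"fn": "play_rows", "kwargs": {
  "targets": [
    {"tx": 0, "ty": -0.001, "tz": -0.01, "rx": 0, "ry": 0, "rz": -0.005, "gripper": 0},
    {"tx": 0, "ty": -0.001, "tz": -0.02, "rx": 0, "ry": 0, "rz": -0.005, "gripper": 0},
    {"tx": 0, "ty": -0.001, "tz": -0.027, "rx": 0, "ry": 0, "rz": -0.005, "gripper": 0},
    {"tx": 0, "ty": -0.001, "tz": -0.032, "rx": 0, "ry": 0, "rz": -0.005, "gripper": 0},
    {"tx": 0, "ty": -0.001, "tz": -0.035, "rx": 0, "ry": 0, "rz": -0.005, "gripper": 0}
  ]
}}

```text
time: 6.2
ee_pos: [518.0, -195.7, 114.6]
tcp_rot: [[0.079, 0.997, -0.001], [0.997, -0.079, 0.001], [0.001, -0.001, -1.0]]
wrist_force: [-0.1, -0.1, -2.6]
gripper_width: 0.155
```

Call:
{"fn": "play_rows", "kwargs": {
  "targets": [
    {"tx": 0, "ty": 0, "tz": -0.001, "rx": 0, "ry": 0, "rz": 0, "gripper": 0},
    {"tx": 0, "ty": 0, "tz": -0.002, "rx": 0, "ry": 0, "rz": 0, "gripper": 0},
    {"tx": 0, "ty": 0, "tz": -0.004, "rx": 0, "ry": 0, "rz": 0, "gripper": 0},
    {"tx": 0, "ty": 0, "tz": -0.007, "rx": 0, "ry": 0, "rz": 0, "gripper": 0},
    {"tx": 0, "ty": 0, "tz": -0.01, "rx": 0, "ry": 0, "rz": 0, "gripper": 0}
  ]
}}

```text
time: 6.7
ee_pos: [518.5, -196.0, 105.5]
tcp_rot: [[0.079, 0.997, 0.0], [0.997, -0.079, -0.0], [-0.0, 0.0, -1.0]]
wrist_force: [0.1, -0.6, -3.3]
gripper_width: 0.155
```

Call:
{"fn": "play_rows", "kwargs": {
  "targets": [
    {"tx": 0, "ty": 0, "tz": -0.002, "rx": 0, "ry": 0, "rz": 0, "gripper": 0},
    {"tx": 0, "ty": 0, "tz": -0.004, "rx": 0, "ry": 0, "rz": 0, "gripper": 0},
    {"tx": 0, "ty": 0, "tz": -0.006, "rx": 0, "ry": 0, "rz": 0, "gripper": 0},
    {"tx": 0, "ty": 0, "tz": -0.006, "rx": 0, "ry": 0, "rz": 0, "gripper": 0},
    {"tx": 0, "ty": 0, "tz": -0.006, "rx": 0, "ry": 0, "rz": 0, "gripper": 0}
  ]
}}

```text
time: 7.2
ee_pos: [518.4, -195.9, 99.5]
tcp_rot: [[0.079, 0.997, -0.0], [0.997, -0.079, 0.0], [0.0, -0.0, -1.0]]
wrist_force: [-0.5, 0.1, -3.1]
gripper_width: 0.158
```

```bash
python3 - <<'E'
from rig import manip
from h import *
c=manip.camera("scene");crop(c,"pics/g1.png",110,180,110,110,6)
c=manip.camera("wrist");cv2.imwrite("pics/g2.png",c["frame"][:,:,::-1])
E
```

```text
(no output)
```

View pics/g1.png

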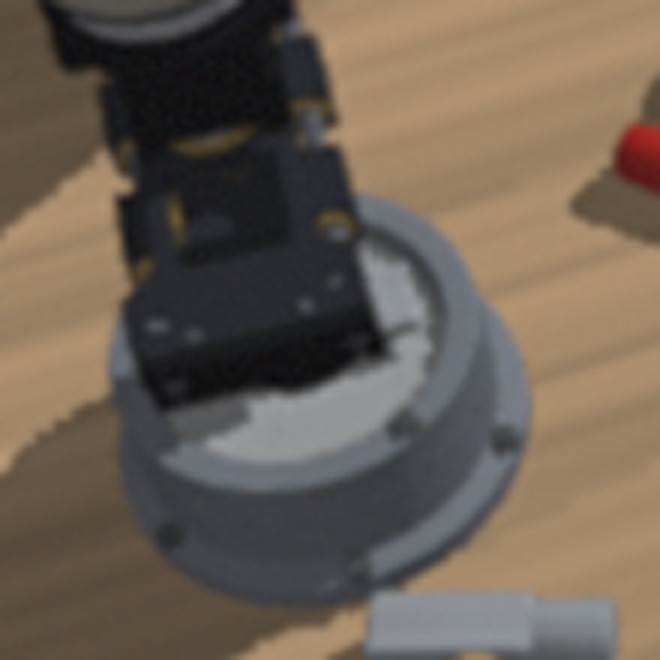

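View pics/g2.png

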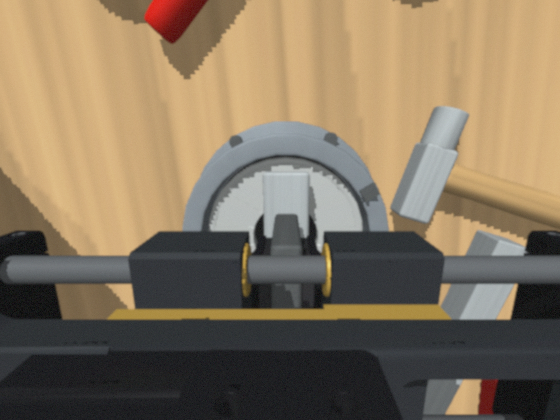

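Call:
{"fn": "play_rows", "kwargs": {
  "grip_force": 55,
  "targets": [
    {"tx": 0, "ty": 0, "tz": 0, "rx": 0, "ry": 0, "rz": -0.05, "gripper": 0},
    {"tx": 0, "ty": 0, "tz": 0, "rx": 0, "ry": 0, "rz": -0.12, "gripper": 0},
    {"tx": 0, "ty": 0, "tz": 0, "rx": 0, "ry": 0, "rz": -0.2, "gripper": 0},
    {"tx": 0, "ty": 0, "tz": 0, "rx": 0, "ry": 0, "rz": -0.28, "gripper": 0},
    {"tx": 0, "ty": 0, "tz": 0, "rx": 0, "ry": 0, "rz": -0.36, "gripper": 0}
  ]
}}

```text
time: 7.8
ee_pos: [517.9, -195.8, 99.6]
tcp_rot: [[0.427, 0.904, -0.001], [0.904, -0.427, 0.0], [-0.0, -0.001, -1.0]]
wrist_force: [-0.6, 0.1, -2.3]
gripper_width: 0.157
```

Call:
{"fn": "play_rows", "kwargs": {
  "targets": [
    {"tx": 0, "ty": 0, "tz": 0, "rx": 0, "ry": 0, "rz": -0.08, "gripper": 0},
    {"tx": 0, "ty": 0, "tz": 0, "rx": 0, "ry": 0, "rz": -0.16, "gripper": 0},
    {"tx": 0, "ty": 0, "tz": 0, "rx": 0, "ry": 0, "rz": -0.24, "gripper": 0},
    {"tx": 0, "ty": 0, "tz": 0, "rx": 0, "ry": 0, "rz": -0.32, "gripper": 0},
    {"tx": 0, "ty": 0, "tz": 0, "rx": 0, "ry": 0, "rz": -0.4, "gripper": 0}
  ]
}}

```text
time: 8.3
ee_pos: [517.8, -195.7, 99.6]
tcp_rot: [[0.746, 0.666, -0.001], [0.666, -0.746, 0.0], [-0.001, -0.001, -1.0]]
wrist_force: [-1.8, 0.6, -2.5]
gripper_width: 0.156
```

```bash
cat > o.py <<'E'
from rig import manip
import numpy as np
o=manip.get_obs();print(o["time"],o["ee_pos"].round(2),"yaw",np.degrees(np.arctan2(o["tcp_rot"][1,0],o["tcp_rot"][0,0])).round(2),"F",o["wrist_force"].round(2),"T",o["torque"].round(3),o["gripper_width"].round(3))
E
python3 o.py
```

```text
Traceback (most recent call last):
  File "o.py", line 3, in <module>
    o=manip.get_obs();print(o["time"],o["ee_pos"].round(2),"yaw",np.degrees(np.arctan2(o["tcp_rot"][1,0],o["tcp_rot"][0,0])).round(2),"F",o["wrist_force"].round(2),"T",o["torque"].round(3),o["gripper_width"].round(3))
                                                                                                                                                                                             ^^^^^^^^^^^^^^^^^^^^^^^^
AttributeError: 'float' object has no attribute 'round'
```

```bash
sed -i 's/o\["gripper_width"\].round(3)/o["gripper_width"]/' o.py; python3 o.py
```

```text
8.3 [ 517.8  -195.69   99.61] yaw 41.8 F [-1.85  0.58 -2.55] T [-0.008  0.328  0.121] 0.15576909021389365
```

Call:
{"fn": "play_rows", "kwargs": {
  "targets": [
    {"tx": 0, "ty": 0, "tz": 0, "rx": 0, "ry": 0, "rz": -0.06, "gripper": 0},
    {"tx": 0, "ty": 0, "tz": 0, "rx": 0, "ry": 0, "rz": -0.11, "gripper": 0},
    {"tx": 0, "ty": 0, "tz": 0, "rx": 0, "ry": 0, "rz": -0.15, "gripper": 0},
    {"tx": 0, "ty": 0, "tz": 0, "rx": 0, "ry": 0, "rz": -0.18, "gripper": 0},
    {"tx": 0, "ty": 0, "tz": 0, "rx": 0, "ry": 0, "rz": -0.2, "gripper": 0}
  ]
}}

```text
time: 8.8
ee_pos: [517.8, -195.6, 99.6]
tcp_rot: [[0.862, 0.507, -0.001], [0.507, -0.862, 0.0], [-0.001, -0.001, -1.0]]
wrist_force: [-2.4, 0.8, -1.0]
gripper_width: 0.16
```

```bash
python3 o.py
```

```text
8.8 [ 517.8  -195.64   99.59] yaw 30.43 F [-2.44  0.77 -0.99] T [-0.019  0.454  0.151] 0.16032765171622457
```

Call:
{"fn": "play_rows", "kwargs": {
  "targets": [
    {"tx": 0, "ty": 0, "tz": 0, "rx": 0, "ry": 0, "rz": -0.015, "gripper": 0},
    {"tx": 0, "ty": 0, "tz": 0, "rx": 0, "ry": 0, "rz": -0.03, "gripper": 0},
    {"tx": 0, "ty": 0, "tz": 0, "rx": 0, "ry": 0, "rz": -0.045, "gripper": 0},
    {"tx": 0, "ty": 0, "tz": 0, "rx": 0, "ry": 0, "rz": -0.06, "gripper": 0},
    {"tx": 0, "ty": 0, "tz": 0, "rx": 0, "ry": 0, "rz": -0.075, "gripper": 0}
  ]
}}

```text
time: 9.3
ee_pos: [517.9, -195.6, 99.4]
tcp_rot: [[0.898, 0.44, -0.001], [0.44, -0.898, 0.001], [-0.001, -0.001, -1.0]]
wrist_force: [-1.6, 0.6, -1.4]
gripper_width: 0.16
```

```bash
python3 o.py
```

```text
9.3 [ 517.94 -195.6    99.44] yaw 26.11 F [-1.57  0.63 -1.44] T [0.124 0.698 0.116] 0.15950018693219695
```

Call:
{"fn": "play_rows", "kwargs": {
  "targets": [
    {"tx": 0, "ty": 0, "tz": 0, "rx": 0, "ry": 0, "rz": -0.012, "gripper": 0},
    {"tx": 0, "ty": 0, "tz": 0, "rx": 0, "ry": 0, "rz": -0.024, "gripper": 0},
    {"tx": 0, "ty": 0, "tz": 0, "rx": 0, "ry": 0, "rz": -0.036, "gripper": 0},
    {"tx": 0, "ty": 0, "tz": 0, "rx": 0, "ry": 0, "rz": -0.048, "gripper": 0},
    {"tx": 0, "ty": 0, "tz": 0, "rx": 0, "ry": 0, "rz": -0.06, "gripper": 0}
  ]
}}

```text
time: 9.8
ee_pos: [518.0, -195.6, 99.4]
tcp_rot: [[0.923, 0.386, -0.001], [0.386, -0.923, 0.001], [-0.001, -0.001, -1.0]]
wrist_force: [-5.0, 1.7, -1.1]
gripper_width: 0.157
```

```bash
python3 o.py
```

```text
9.8 [ 517.97 -195.57   99.4 ] yaw 22.68 F [-4.98  1.67 -1.08] T [0.349 0.917 0.135] 0.156763249859773
```

Call:
{"fn": "play_rows", "kwargs": {
  "targets": [
    {"tx": 0, "ty": 0, "tz": 0, "rx": 0, "ry": 0, "rz": -0.006, "gripper": 0},
    {"tx": 0, "ty": 0, "tz": 0, "rx": 0, "ry": 0, "rz": -0.012, "gripper": 0},
    {"tx": 0, "ty": 0, "tz": 0, "rx": 0, "ry": 0, "rz": -0.018, "gripper": 0},
    {"tx": 0, "ty": 0, "tz": 0, "rx": 0, "ry": 0, "rz": -0.024, "gripper": 0},
    {"tx": 0, "ty": 0, "tz": 0, "rx": 0, "ry": 0, "rz": -0.03, "gripper": 0}
  ]
}}

```text
time: 10.3
ee_pos: [517.9, -195.6, 99.4]
tcp_rot: [[0.933, 0.36, -0.001], [0.36, -0.933, 0.0], [-0.001, -0.001, -1.0]]
wrist_force: [-3.6, 2.3, -1.6]
gripper_width: 0.164
```

```bash
python3 o.py; python3 - <<'E'
from rig import manip
from h import *
c=manip.camera("scene");crop(c,"pics/i1.png",110,180,110,110,6)
c=manip.camera("wrist");crop(c,"pics/i2.png",160,100,260,180,3)
E
```

```text
10.3 [ 517.95 -195.6    99.4 ] yaw 21.12 F [-3.62  2.34 -1.62] T [0.515 0.979 0.989] 0.1636705158880054
```

View pics/i1.png

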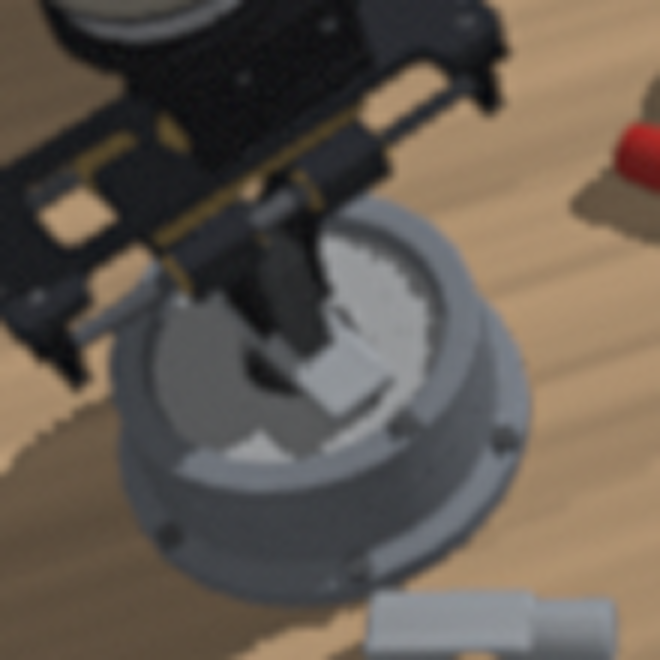

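View pics/i2.png

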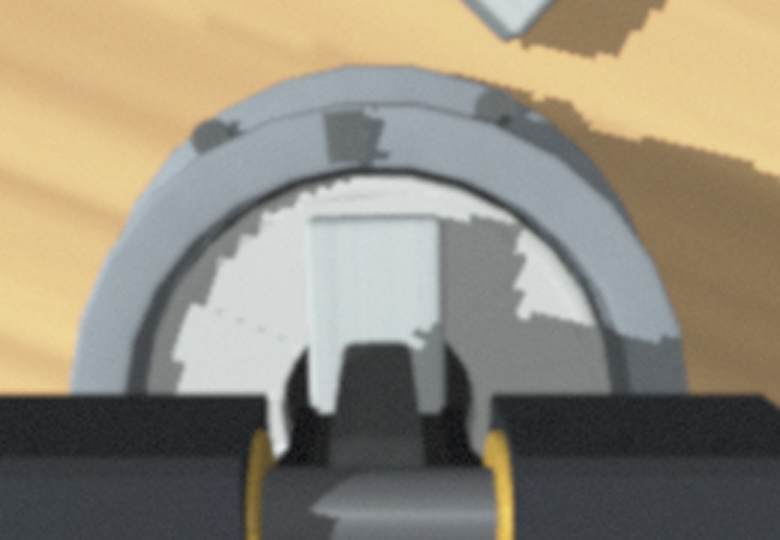

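Call:
{"fn": "play_rows", "kwargs": {
  "targets": [
    {"tx": 0, "ty": 0, "tz": 0, "rx": 0, "ry": 0, "rz": -0.005, "gripper": 0},
    {"tx": 0, "ty": 0, "tz": 0, "rx": 0, "ry": 0, "rz": -0.01, "gripper": 0},
    {"tx": 0, "ty": 0, "tz": 0, "rx": 0, "ry": 0, "rz": -0.015, "gripper": 0},
    {"tx": 0, "ty": 0, "tz": 0, "rx": 0, "ry": 0, "rz": -0.015, "gripper": 0},
    {"tx": 0, "ty": 0, "tz": 0, "rx": 0, "ry": 0, "rz": -0.015, "gripper": 0}
  ]
}}

```text
time: 10.9
ee_pos: [518.0, -195.6, 99.4]
tcp_rot: [[0.938, 0.348, -0.001], [0.348, -0.938, -0.0], [-0.001, -0.0, -1.0]]
wrist_force: [-4.6, 3.6, -0.6]
gripper_width: 0.159
```

```bash
python3 o.py
```

```text
10.9 [ 517.96 -195.59   99.41] yaw 20.36 F [-4.62  3.6  -0.58] T [0.529 0.929 1.165] 0.15862540866729385
```

Call:
{"fn": "play_rows", "kwargs": {
  "targets": [
    {"tx": 0, "ty": 0, "tz": 0, "rx": 0, "ry": 0, "rz": 0.03, "gripper": 0},
    {"tx": 0, "ty": 0, "tz": 0, "rx": 0, "ry": 0, "rz": 0.06, "gripper": 0},
    {"tx": 0, "ty": 0, "tz": 0, "rx": 0, "ry": 0, "rz": 0.085, "gripper": 0},
    {"tx": 0, "ty": 0, "tz": 0, "rx": 0, "ry": 0, "rz": 0.085, "gripper": 0},
    {"tx": 0, "ty": 0, "tz": 0.002, "rx": 0, "ry": 0, "rz": 0.085, "gripper": 0}
  ]
}}

```text
time: 11.4
ee_pos: [518.9, -196.1, 101.3]
tcp_rot: [[0.907, 0.422, 0.001], [0.422, -0.907, -0.0], [0.001, 0.0, -1.0]]
wrist_force: [-1.9, 0.9, -4.6]
gripper_width: 0.16
```

```bash
python3 o.py
```

```text
11.4 [ 518.89 -196.14  101.32] yaw 24.94 F [-1.9   0.86 -4.64] T [0.196 0.591 0.001] 0.1600466135455759
```

Torque about z is gone; lift out.

Call:
{"fn": "play_rows", "kwargs": {
  "targets": [
    {"tx": 0, "ty": 0, "tz": 0.006, "rx": 0, "ry": 0, "rz": 0, "gripper": 0},
    {"tx": 0, "ty": 0, "tz": 0.014, "rx": 0, "ry": 0, "rz": 0, "gripper": 0},
    {"tx": 0, "ty": 0, "tz": 0.03, "rx": 0, "ry": 0, "rz": 0, "gripper": 0},
    {"tx": 0, "ty": 0, "tz": 0.05, "rx": 0, "ry": 0, "rz": 0, "gripper": 0},
    {"tx": 0, "ty": 0, "tz": 0.07, "rx": 0, "ry": 0, "rz": 0, "gripper": 0}
  ]
}}

```text
time: 11.9
ee_pos: [520.2, -196.9, 173.7]
tcp_rot: [[0.906, 0.422, 0.005], [0.422, -0.906, -0.002], [0.003, 0.004, -1.0]]
wrist_force: [0.1, -0.4, -3.6]
gripper_width: 0.154
```

```bash
python3 o.py; python3 - <<'E'
from rig import manip
from h import *
c=manip.camera("scene");crop(c,"pics/j1.png",110,180,110,110,6)
c=manip.camera("wrist");crop(c,"pics/j2.png",160,100,260,180,3)
o=manip.get_obs();p=o["ee_pos"];R=o["tcp_rot"];print(p)
E
```

```text
11.9 [ 520.16 -196.86  173.65] yaw 24.99 F [ 0.07 -0.38 -3.63] T [-0.118  0.111 -0.007] 0.15387909855383058
[ 522.00806535 -197.93403219  175.62991707]
```

View pics/j1.png

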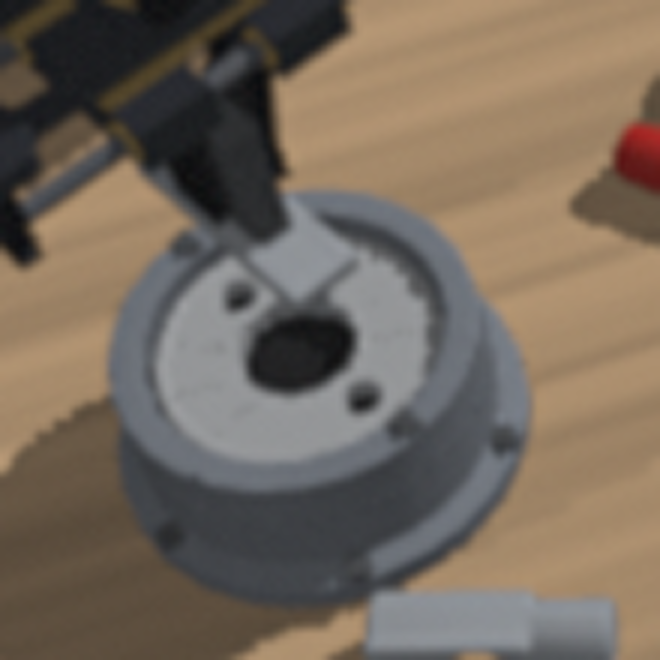

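View pics/j2.png

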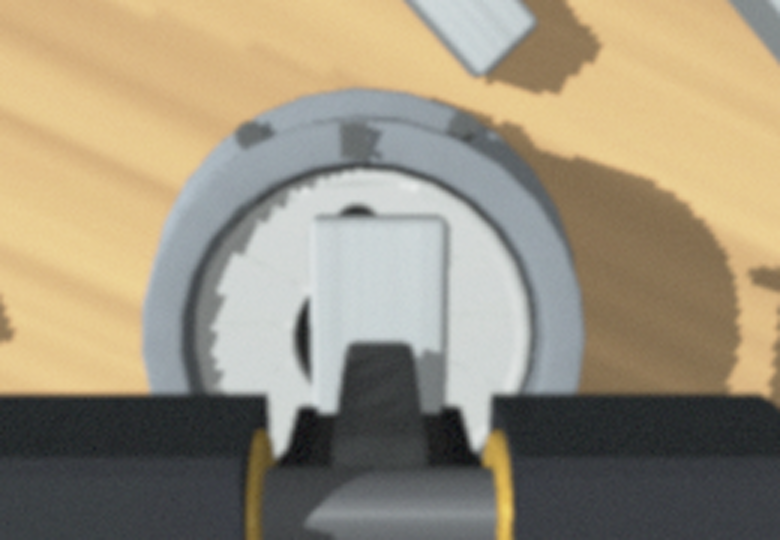

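```bash
python3 - <<'E'
from rig import manip
from h import *
s=manip.camera("scene")
P=lambda x,y,z:ray(s,110+(x+.5)/6-.5,180+(y+.5)/6-.5,z)
for a,b,z in(((239,296),(363,397),60),((186,246),(402,424),70)):
    a=P(*a,z);b=P(*b,z);print(a,b,(a+b)/2,np.linalg.norm(a-b),np.degrees(np.arctan2(*(b-a)[1::-1])))
E
python3 o.py
```

```text
[ 487.20278484 -211.89163444   60.        ] [ 549.38252455 -179.97306995   60.        ] [ 518.29265469 -195.93235219   60.        ] 69.89359620060219 27.17267236770866
[ 464.58432067 -224.73757751   70.        ] [ 573.18917739 -169.75584072   70.        ] [ 518.88674903 -197.24670912   70.        ] 121.72923347984285 26.851035049791662
12.05 [ 520.75 -197.24  173.93] yaw 25.01 F [ 0.38  0.55 -2.93] T [-0.124  0.134 -0.038] 0.1558142463749764
```

Call:
{"fn": "play_rows", "kwargs": {
  "targets": [
    {"tx": 0, "ty": 0.01, "tz": 0, "rx": 0, "ry": 0, "rz": 0.1, "gripper": 0},
    {"tx": 0, "ty": 0.03, "tz": 0, "rx": 0, "ry": 0, "rz": 0.24, "gripper": 0},
    {"tx": 0, "ty": 0.055, "tz": 0, "rx": 0, "ry": 0, "rz": 0.38, "gripper": 0},
    {"tx": 0, "ty": 0.08, "tz": 0, "rx": 0, "ry": 0, "rz": 0.52, "gripper": 0},
    {"tx": 0, "ty": 0.105, "tz": 0, "rx": 0, "ry": 0, "rz": 0.66, "gripper": 0}
  ]
}}

```text
time: 12.55
ee_pos: [518.4, -90.1, 170.8]
tcp_rot: [[0.452, 0.892, 0.0], [0.892, -0.452, 0.0], [0.0, -0.0, -1.0]]
wrist_force: [0.7, 0.4, -3.6]
gripper_width: 0.159
```

Call:
{"fn": "play_rows", "kwargs": {
  "targets": [
    {"tx": 0, "ty": 0.025, "tz": 0, "rx": 0, "ry": 0, "rz": 0.14, "gripper": 0},
    {"tx": 0, "ty": 0.05, "tz": 0, "rx": 0, "ry": 0, "rz": 0.28, "gripper": 0},
    {"tx": 0, "ty": 0.075, "tz": 0, "rx": 0, "ry": 0, "rz": 0.42, "gripper": 0},
    {"tx": 0, "ty": 0.1, "tz": 0, "rx": 0, "ry": 0, "rz": 0.56, "gripper": 0},
    {"tx": 0.001, "ty": 0.125, "tz": 0, "rx": 0, "ry": 0, "rz": 0.7, "gripper": 0}
  ]
}}

```text
time: 13.05
ee_pos: [519.3, 35.1, 170.8]
tcp_rot: [[-0.229, 0.973, -0.0], [0.973, 0.229, 0.0], [0.0, -0.0, -1.0]]
wrist_force: [0.5, 0.3, -3.9]
gripper_width: 0.159
```

Call:
{"fn": "play_rows", "kwargs": {
  "targets": [
    {"tx": 0, "ty": 0.025, "tz": 0, "rx": 0, "ry": 0, "rz": 0.14, "gripper": 0},
    {"tx": 0, "ty": 0.05, "tz": 0, "rx": 0, "ry": 0, "rz": 0.28, "gripper": 0},
    {"tx": 0, "ty": 0.075, "tz": 0, "rx": 0, "ry": 0, "rz": 0.42, "gripper": 0},
    {"tx": 0, "ty": 0.1, "tz": 0, "rx": 0, "ry": 0, "rz": 0.56, "gripper": 0},
    {"tx": 0.001, "ty": 0.125, "tz": 0, "rx": 0, "ry": 0, "rz": 0.7, "gripper": 0}
  ]
}}

```text
time: 13.55
ee_pos: [520.2, 160.2, 170.7]
tcp_rot: [[-0.803, 0.597, -0.0], [0.597, 0.803, 0.0], [0.0, -0.0, -1.0]]
wrist_force: [0.1, 0.5, -3.0]
gripper_width: 0.157
```

Call:
{"fn": "play_rows", "kwargs": {
  "targets": [
    {"tx": 0, "ty": 0.02, "tz": 0, "rx": 0, "ry": 0, "rz": 0.14, "gripper": 0},
    {"tx": 0, "ty": 0.035, "tz": 0, "rx": 0, "ry": 0, "rz": 0.28, "gripper": 0},
    {"tx": 0, "ty": 0.05, "tz": 0, "rx": 0, "ry": 0, "rz": 0.42, "gripper": 0},
    {"tx": 0, "ty": 0.058, "tz": 0, "rx": 0, "ry": 0, "rz": 0.56, "gripper": 0},
    {"tx": 0, "ty": 0.062, "tz": 0, "rx": 0, "ry": 0, "rz": 0.7, "gripper": 0}
  ]
}}

```text
time: 14.05
ee_pos: [520.3, 222.1, 170.6]
tcp_rot: [[-0.998, -0.062, -0.0], [-0.062, 0.998, 0.0], [0.0, 0.0, -1.0]]
wrist_force: [-0.6, 0.6, -3.0]
gripper_width: 0.159
```

```bash
python3 o.py
```

```text
14.05 [520.29 222.14 170.61] yaw -176.46 F [-0.61  0.6  -3.04] T [ 0.041  0.041 -0.01 ] 0.15851264634911363
```

Lower part way and check alignment over the stand before seating.

Call:
{"fn": "play_rows", "kwargs": {
  "targets": [
    {"tx": 0, "ty": -0.001, "tz": -0.02, "rx": 0, "ry": 0, "rz": -0.006, "gripper": 0},
    {"tx": 0, "ty": -0.001, "tz": -0.04, "rx": 0, "ry": 0, "rz": -0.006, "gripper": 0},
    {"tx": 0, "ty": -0.001, "tz": -0.055, "rx": 0, "ry": 0, "rz": -0.006, "gripper": 0},
    {"tx": 0, "ty": -0.001, "tz": -0.06, "rx": 0, "ry": 0, "rz": -0.006, "gripper": 0},
    {"tx": 0, "ty": -0.001, "tz": -0.06, "rx": 0, "ry": 0, "rz": -0.006, "gripper": 0}
  ]
}}

```text
time: 14.55
ee_pos: [519.9, 220.0, 110.3]
tcp_rot: [[-0.999, -0.049, -0.002], [-0.049, 0.999, -0.0], [0.002, -0.0, -1.0]]
wrist_force: [0.1, -0.2, -2.0]
gripper_width: 0.157
```

```bash
python3 o.py; python3 - <<'E'
from rig import manip
from h import *
c=manip.camera("scene");crop(c,"pics/k1.png",270,140,100,90,7)
c=manip.camera("wrist");crop(c,"pics/k2.png",160,100,260,180,3)
E
```

```text
14.55 [519.91 219.97 110.35] yaw -177.2 F [ 0.1  -0.17 -1.99] T [0.038 0.033 0.033] 0.15700910955029604
```

View pics/k1.png

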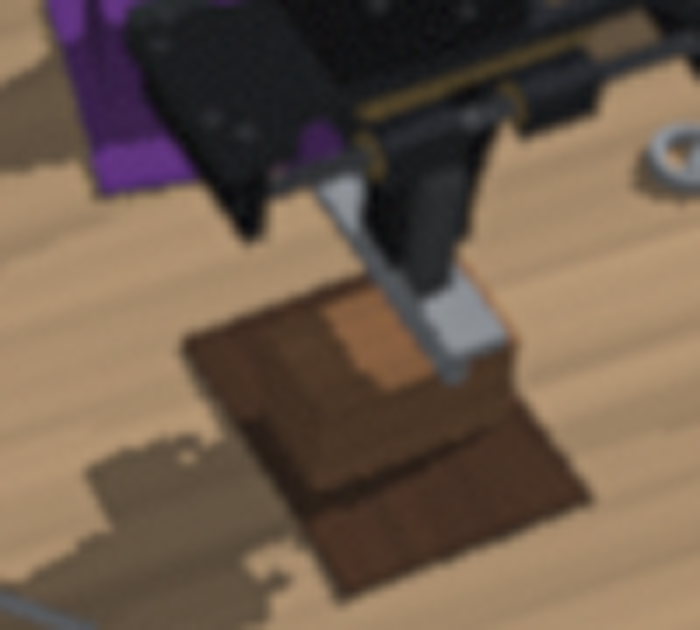

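View pics/k2.png

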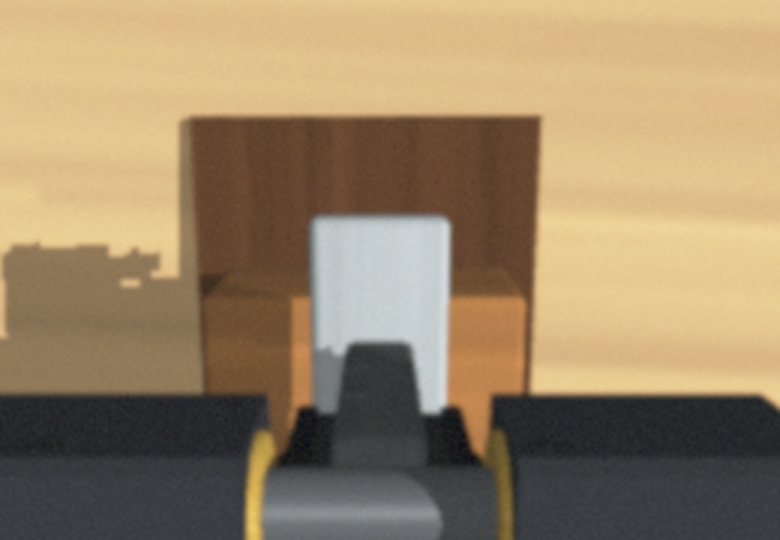

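```bash
python3 - <<'E'
from rig import manip
from h import *
c=manip.camera("wrist");o=manip.get_obs();p=o["ee_pos"];R=o["tcp_rot"];print(p)
P=lambda x,y,z:ray(c,160+(x+.5)/3-.5,100+(y+.5)/3-.5,z)
zt=p[2]-23
for q in((312,217),(449,217),(314,405),(444,405)): w=P(*q,zt);print("bar",w.round(1),(R.T@(w-p)).round(1))
for q in((205,296),(525,296)): print("block",P(*q,50).round(1))
E
```

```text
[521.16180493 220.25985008 112.15526862]
bar [476.  204.8  89.2] [ 45.9 -13.2  22.9]
bar [474.7 231.7  89.2] [45.9 13.7 22.9]
bar [514.8 206.4  89.2] [  7.1 -13.5  23. ]
bar [513.5 233.3  89.2] [ 7.  13.4 23. ]
block [501.3 176.4  50. ]
block [497.5 255.   50. ]
```

Call:
{"fn": "play_rows", "kwargs": {
  "targets": [
    {"tx": 0, "ty": 0.001, "tz": -0.008, "rx": 0, "ry": 0, "rz": 0.006, "gripper": 0},
    {"tx": 0, "ty": 0.001, "tz": -0.016, "rx": 0, "ry": 0, "rz": 0.006, "gripper": 0},
    {"tx": 0, "ty": 0.001, "tz": -0.022, "rx": 0, "ry": 0, "rz": 0.006, "gripper": 0},
    {"tx": 0, "ty": 0.001, "tz": -0.026, "rx": 0, "ry": 0, "rz": 0.006, "gripper": 0},
    {"tx": 0, "ty": 0.001, "tz": -0.028, "rx": 0, "ry": 0, "rz": 0.006, "gripper": 0}
  ]
}}

```text
time: 15.2
ee_pos: [520.1, 221.0, 82.8]
tcp_rot: [[-0.998, -0.055, -0.001], [-0.055, 0.998, -0.0], [0.001, -0.0, -1.0]]
wrist_force: [0.2, -0.3, -3.3]
gripper_width: 0.157
```

Call:
{"fn": "play_rows", "kwargs": {
  "targets": [
    {"tx": 0, "ty": 0, "tz": -0.0005, "rx": 0, "ry": 0, "rz": 0, "gripper": 0},
    {"tx": 0, "ty": 0, "tz": -0.001, "rx": 0, "ry": 0, "rz": 0, "gripper": 0},
    {"tx": 0, "ty": 0, "tz": -0.0015, "rx": 0, "ry": 0, "rz": 0, "gripper": 0},
    {"tx": 0, "ty": 0, "tz": -0.002, "rx": 0, "ry": 0, "rz": 0, "gripper": 0},
    {"tx": 0, "ty": 0, "tz": -0.0025, "rx": 0, "ry": 0, "rz": 0, "gripper": 0}
  ]
}}

```text
time: 15.7
ee_pos: [520.5, 221.1, 81.2]
tcp_rot: [[-0.998, -0.055, 0.0], [-0.055, 0.998, 0.0], [-0.0, 0.0, -1.0]]
wrist_force: [-0.2, -1.0, -3.7]
gripper_width: 0.158
```

```bash
python3 o.py
```

```text
15.7 [520.52 221.13  81.2 ] yaw -176.84 F [-0.18 -1.04 -3.69] T [ 0.03  -0.004  0.034] 0.1579645497258505
```

Call:
{"fn": "play_rows", "kwargs": {
  "targets": [
    {"tx": 0, "ty": 0, "tz": -0.0003, "rx": 0, "ry": 0, "rz": 0, "gripper": 0},
    {"tx": 0, "ty": 0, "tz": -0.0005, "rx": 0, "ry": 0, "rz": 0, "gripper": 0},
    {"tx": 0, "ty": 0, "tz": -0.0007, "rx": 0, "ry": 0, "rz": 0, "gripper": 0},
    {"tx": 0, "ty": 0, "tz": -0.001, "rx": 0, "ry": 0, "rz": 0, "gripper": 0},
    {"tx": 0, "ty": 0, "tz": -0.001, "rx": 0, "ry": 0, "rz": 0, "gripper": 0}
  ]
}}

```text
time: 16.2
ee_pos: [520.5, 221.1, 81.0]
tcp_rot: [[-0.998, -0.055, 0.001], [-0.055, 0.998, 0.0], [-0.001, 0.0, -1.0]]
wrist_force: [-1.6, -0.9, 6.3]
gripper_width: 0.157
```

```bash
python3 o.py
```

```text
16.2 [520.47 221.13  81.03] yaw -176.83 F [-1.63 -0.87  6.29] T [-0.122  0.346  0.026] 0.15684952789461495
```

Seated, same height as at the start. Open and retreat.

Call:
{"fn": "play_rows", "kwargs": {
  "targets": [
    {"tx": 0, "ty": 0, "tz": 0, "rx": 0, "ry": 0, "rz": 0, "gripper": 0.025},
    {"tx": 0, "ty": 0, "tz": 0, "rx": 0, "ry": 0, "rz": 0, "gripper": 0.035},
    {"tx": 0, "ty": 0, "tz": 0, "rx": 0, "ry": 0, "rz": 0, "gripper": 0.045},
    {"tx": 0, "ty": 0, "tz": 0, "rx": 0, "ry": 0, "rz": 0, "gripper": 0.055},
    {"tx": 0, "ty": 0, "tz": 0, "rx": 0, "ry": 0, "rz": 0, "gripper": 0.055}
  ]
}}

```text
time: 16.7
ee_pos: [520.5, 221.1, 79.9]
tcp_rot: [[-0.998, -0.055, -0.0], [-0.055, 0.998, -0.0], [0.0, -0.0, -1.0]]
wrist_force: [-0.8, -1.0, -0.3]
gripper_width: 0.529
```

Call:
{"fn": "play_rows", "kwargs": {
  "targets": [
    {"tx": 0, "ty": 0, "tz": 0.01, "rx": 0, "ry": 0, "rz": 0, "gripper": 0.055},
    {"tx": 0, "ty": 0, "tz": 0.03, "rx": 0, "ry": 0, "rz": 0, "gripper": 0.055},
    {"tx": 0, "ty": 0, "tz": 0.06, "rx": 0, "ry": 0, "rz": 0, "gripper": 0.055},
    {"tx": 0, "ty": 0, "tz": 0.1, "rx": 0, "ry": 0, "rz": 0, "gripper": 0.055},
    {"tx": 0, "ty": 0, "tz": 0.14, "rx": 0, "ry": 0, "rz": 0, "gripper": 0.055}
  ]
}}

```text
time: 17.2
ee_pos: [519.9, 221.0, 221.7]
tcp_rot: [[-0.998, -0.055, -0.001], [-0.055, 0.998, -0.0], [0.001, -0.0, -1.0]]
wrist_force: [0.8, 0.6, -0.7]
gripper_width: 0.632
```

Call:
{"fn": "play_rows", "kwargs": {
  "targets": [
    {"tx": -0.03, "ty": 0.03, "tz": 0.01, "rx": 0, "ry": 0, "rz": 0, "gripper": 0.055},
    {"tx": -0.06, "ty": 0.065, "tz": 0.01, "rx": 0, "ry": 0, "rz": 0, "gripper": 0.055},
    {"tx": -0.09, "ty": 0.1, "tz": 0.01, "rx": 0, "ry": 0, "rz": 0, "gripper": 0.055},
    {"tx": -0.12, "ty": 0.135, "tz": 0.01, "rx": 0, "ry": 0, "rz": 0, "gripper": 0.055},
    {"tx": -0.14, "ty": 0.16, "tz": 0.01, "rx": 0, "ry": 0, "rz": 0, "gripper": 0.055}
  ]
}}

```text
time: 17.7
ee_pos: [378.0, 382.7, 230.9]
tcp_rot: [[-0.998, -0.057, -0.0], [-0.057, 0.998, 0.001], [0.0, 0.001, -1.0]]
wrist_force: [0.8, 0.9, 0.2]
gripper_width: 0.634
```

Call:
{"fn": "play_rows", "kwargs": {
  "targets": [
    {"tx": -0.03, "ty": 0.03, "tz": 0, "rx": 0, "ry": 0, "rz": 0, "gripper": 0.055},
    {"tx": -0.06, "ty": 0.065, "tz": 0, "rx": 0, "ry": 0, "rz": 0, "gripper": 0.055},
    {"tx": -0.09, "ty": 0.1, "tz": 0, "rx": 0, "ry": 0, "rz": 0, "gripper": 0.055},
    {"tx": -0.11, "ty": 0.12, "tz": 0, "rx": 0, "ry": 0, "rz": 0, "gripper": 0.055},
    {"tx": -0.11, "ty": 0.12, "tz": 0, "rx": 0, "ry": 0, "rz": 0, "gripper": 0.055}
  ]
}}

```text
time: 18.2
ee_pos: [267.5, 503.3, 230.8]
tcp_rot: [[-0.998, -0.06, -0.0], [-0.06, 0.998, 0.002], [0.0, 0.002, -1.0]]
wrist_force: [0.8, -0.4, -1.1]
gripper_width: 0.633
```

```bash
python3 o.py; python3 - <<'E'
from rig import manip
from h import *
c=manip.camera("top");cv2.imwrite("pics/l0.png",c["frame"][:,:,::-1])
crop(c,"pics/l1.png",195,190,70,70,8);crop(c,"pics/l2.png",350,185,75,70,8)
E
```

```text
18.2 [267.47 503.34 230.75] yaw -176.55 F [ 0.81 -0.41 -1.11] T [-0.028 -0.018  0.029] 0.6333344083324199
```

View pics/l0.png

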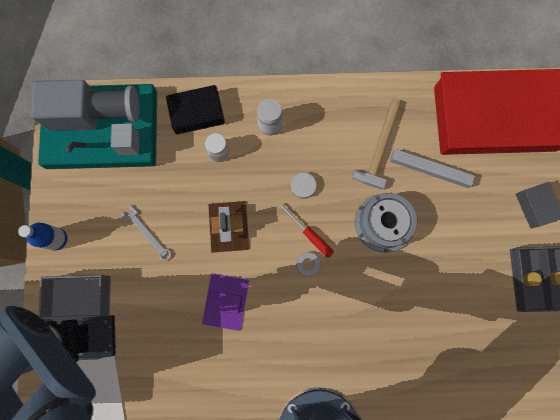

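View pics/l1.png

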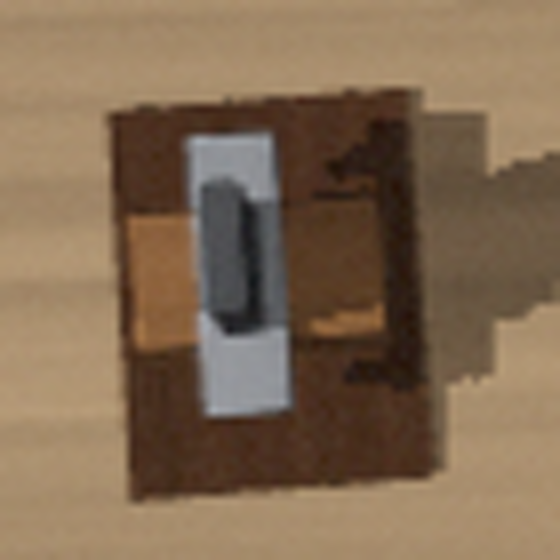

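View pics/l2.png

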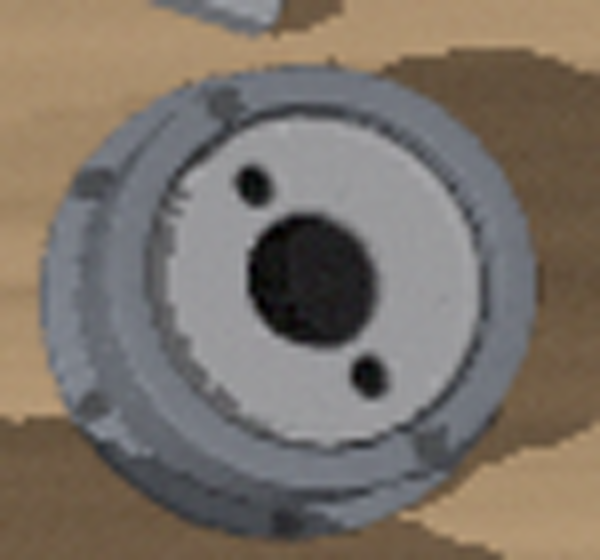

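The top view shows the spanner back at the same pixels as at the start (bar corners about (188,136) to (292,408) in the 8x crop). The ring's holes at (254,186) and (369,376) lie on the line through the marks at (225,104) and (432,443). The other things have not moved.

```bash
python3 -c "
from rig import manip
print(manip.finish_job())"
```

```text
the job is handed in; nothing more can be done
None
```

The ring is turned clockwise to its stop, and the spanner is back astride its stand. I handed the job in at about 18 s, with the gripper open and clear of everything.

- **Turning:** the pins went about 11 mm into the holes without contact force. I turned until the torque about z rose from about 0.12 N m to 1.17 N m at the stop, then backed off within the pin play and lifted straight out.
- **Ring angle:** after lifting out, the scene camera put the line of holes at 27.2° and the marks at 26.9°. The last top view showed them lined up by eye.
- **Spanner:** in the last top view it was at the same pixels as at the start, and it seated at the same height. The other things looked unmoved.
- **Disagreements:** the two cameras differed by about 1.5 mm on the ring's centre. The estimates of the marks' direction before the turn spread from 25.8° to 27.4°. Neither mattered for the fit, and no check failed.

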